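Take the drawn clock case out of the inclined die and stand it at the reader

TASK

The brass clock case is still sitting in the open die on its inclined stand. Lift it out of the die and stand it gently, upright with its open end up, in the middle of the reader's round pad, turned so that the stub on its side points straight at the reader's window. Do not let go of it before it stands on the pad, and leave the jar, the dish and the screwdriver where they are.

Things in the scene. Friction and masses are not known exactly. Their poses are not given: they have to be found in the camera images.
- die: Steel die block, 150 (x) x 130 (y) x 55 mm, fixed on a stand that inclines it 30 degrees. Origin: centre of the cavity's mouth, in the block's top face, 99 mm above the table. z points out of the cavity along its axis, leaning 30 degrees from vertical roughly towards the robot; x runs up the slope, y level across it. Round cavity, 64 mm diameter, 40 mm deep.
- relief (a point): Centre of the floor of the finger relief on the die's +x side, 48 mm from the cavity's axis and 26 mm below the top face; axes as the die's. The relief is a slot, 44 mm wide (y), open at the top and into the cavity, reaching out to 64 mm from the cavity's axis. Its mirror twin is on the -x side. They give the fingers room on both sides of the case.
- case: Drawn brass clock case: round cup, 60 mm outside diameter, 62 mm high, 4 mm wall, flat bottom, about 0.25 kg. Origin: centre of its underside; z towards the open top; x along the stub, a 10 mm pin on its side. At the start it stands on the cavity's floor, its upper 22 mm and the stub above the die's face, the stub pointing to the die's +y side within 45 degrees, clear of the reliefs.
- stub_tip (a point): Centre of the outer end of the case's stub: 46 mm from the case's axis (16 mm out from its side), 52 mm above its underside.
- reader: Fixed dark red reader block (60 x 100 mm, top 72 mm above the pad) on a low aluminium base (225 x 100 mm), with a black round rubber pad of 80 mm diameter in front of it. Origin: centre of the pad's top, 13 mm above the table; z up; x points from the pad to the reader's dark window, 104 mm from the pad's centre.
- jar: Bystander: glass jar with white lid, 56 mm diameter, 70 mm high; origin at the centre of its underside.
- dish: Bystander: white bowl, 76 mm diameter, 30 mm high; origin at the centre of its underside.
- screwdriver: Bystander: screwdriver with a wooden handle, 200 mm long, lying along its x axis on the mat.
Things that resemble listed ones, but are neither listed nor needed, are in the scene too. Leave any blue look-alike of the reader alone.

How it is judged (in metres and radians):
On the way:
1. The case is lifted out of the die: its underside is above the die's face (z of case in the frame of die above 0.005 m), for 0.2 s.
At the end, for the whole second after the job is handed in: The case stands at rest on the pad, upright within 0.06 rad with its open end up, its underside within 4 mm of the pad's top and its axis within 12 mm of the pad's centre, the stub pointing at the reader's window within 0.26 rad (15 degrees) (horizontal distance between case and reader below 0.012 m and z of case in the frame of reader between -0.004 and 0.004 m and angle between case's own z axis and vertical below 0.06 rad and angle between the x axis of case and the x axis of reader, either way round below 0.26 rad and x of stub_tip in the frame of reader above 0.02 m and linear speed of case below 0.02 m/s and angular speed of case below 0.1 rad/s); the robot touches nothing.
It fails at once if The case is let go of in the air (out of the die, more than 10 mm above the pad's level, not touched by the fingers) (contact force between the fingers and case below 0.02 N and z of case in the frame of reader above 0.01 m and z of case in the frame of die above 0.005 m).
It fails at once if The jar is moved more than 20 mm or tipped (distance of jar from where it was at the start of the episode above 0.02 m or angle between jar's own z axis and vertical above 0.3 rad).
It fails at once if The dish is moved more than 20 mm or tipped (distance of dish from where it was at the start of the episode above 0.02 m or angle between dish's own z axis and vertical above 0.3 rad).
It fails at once if The screwdriver is moved more than 20 mm (distance of screwdriver from where it was at the start of the episode above 0.02 m).
It fails at once if The case strikes the reader hard (more than 40 N) (contact force between case and reader above 40 N).
It also fails if it takes over 40 s, if anything falls off the work surface, if the arm or the gripper's body presses on something with over 40 N, if the wrist force passes 120 N, or if a joint passes its speed limit or range.

ROBOT

A 7-joint arm with a two-finger parallel gripper is mounted at the origin on the work surface. World frame = base frame: x ahead of the robot, y to its left, z up, the work surface at z = 0. Lengths are in mm, angles in rad, forces in N, time in s.
With the tool pointing down it reaches from about 400 to 925 mm from the base axis. Payload 4.1 kg.
Tool frame: the origin (TCP) lies midway between the tips of the shut fingers; the grasp point (between the pads) lies 19 mm behind it; z points along the fingers, y is the line along which they close (so a half turn about z gives the same grasp; the last joint's range is limited). The gripper opens to 85 mm and grips with 20 to 120 N. Pads are 22 mm wide; open, the fingers measure 114 mm over their backs; the gripper's body (76 mm by 85 mm) begins 54 mm behind the grasp point. The pads swing forward as they close: fully open they stand 13 mm farther back than shut.
Start: joints at [1.102, 0.398, 0.045, 1.537, -0.019, 1.207, -0.051], TCP at [234.967, -606.081, 231.347] pointing down, gripper open.
Joint ranges: [-2.82, 2.82], [-0.49, 2.23], [-1.37, 1.46], [0, 2.46], [-1.36, 4.5], [0.23, 2], [-2.94, 2.94]. Speed limits (rad/s): [2.57, 2.57, 3.14, 3.14, 3.14, 3.14, 3.14].

INTERFACE

Orientations are given as a rotation vector (axis times angle).
In Python, from workcell import robot gives the robot as it stands.
- The arm moves only by the tool servo_tool, never from a script. Its argument "moves" is a list of rows, each a list of 7 numbers: the turn, a rotation vector about the tool's x, y, z in rad, then the shift along the tool's x, y, z in cm, then the closure, from 0 (fully open) to 1 (shut). A call has exactly 5 rows; each row is the pose to reach, as a shift and turn from the pose commanded when the call began, along the tool's axes at that moment; what a row does not reach only later rows make up. A row lasts 1/8 s, in which the tool goes at most 62.5 mm and 10.7 degrees, less where a joint would pass 70% of its speed; a pose out of reach is approached as far as the arm can. A call with a gripper value outside its range is refused whole. The fingers move at their own pace and stop on an object; "force" is the grip in N (left out, the last holds). Time passes only in rows, so rows that repeat a pose let the fingers close, or fill a call up. It gives the time, the measured TCP pose, the force, the opening and the grip force at its end, in the units of the state.
- robot.observe(): the state, without advancing time (a new reading comes with each control period).
- robot.get_image(name): name is "side" or "top" or "wrist"; returns the picture (480x640x3 uint8, red, green, blue); there is no depth.
- robot.camera_params(name): a dict with "mtx" (3x3 intrinsics, pixels), "origin" and "orientation" of the camera in the world; the wrist camera has in their place "mount" (4x4, takes a point from camera to tool coordinates, whose origin is the TCP and whose axes are the flange's). Camera axes: x right, y down, z forward; pixel columns grow to the right and rows downward; lengths in mm; the calibration is good to about 2 mm. A picture is of the moment at which its call begins: read the wrist's pose just before it. camera_params takes no time and is no camera call.
- robot.hand_in(): hands the job in; it is judged then, once.
The state is a dict: "t": time; "joints": joint angles; "joint_vel": joint speeds; "effort": joint torques, N m; "tcp_pos": TCP position; "tcp_rot": TCP orientation; "ft_force": force on the tool from outside, world axes, zero at the start; "moment": the same for the moment, N m; "gripper_width": finger opening in mm; "grasp_force": force on a finger pad.
Only numpy, scipy, OpenCV 4.12 (cv2) and the standard library are available. Lean on these libraries where they do the work, as an engineer would, in place of code of your own. Each camera call takes 0.05 s, during which the arm holds its last target. There are 200 camera calls.

## Working session

There is one attempt and no reset: what is moved stays moved. The work goes in short steps, Python scripts to look and compute and a tool call to move; the robot and the scene stay as the last step left them, time stands still between calls to the robot, and variables do not carry over. Pictures are saved under pics/ and viewed, at most 10 in all, crops included, and the job is handed in when it is done.

Besides the shell and the picture viewer there is one more tool, called after ">>>" as name(argument=value, ...), one argument or row to a line, values as JSON. servo_tool: Moves the arm, as the interface text tells. Its arguments: {"type":"object","properties":{"moves":{"type":"array","items":{"type":"array","items":{"type":"number"}}},"force":{"type":"number"}},"required":["moves"]}

```bash
mkdir -p pics; ls
python3 - <<'E'
from workcell import robot
import cv2
for n in("top","side"):
    cv2.imwrite(f"pics/{n}0.png",robot.get_image(n)[:,:,::-1]); print(robot.camera_params(n))
print(robot.camera_params("wrist")); print(robot.observe())
E
```

```text
pics
{'mtx': array([[490.07132679,   0.        , 314.76017541],
       [  0.        , 490.07132679, 236.18006521],
       [  0.        ,   0.        ,   1.        ]]), 'origin': array([ 316.02220731,   58.21198257, 1327.78685565]), 'orientation': array([-2.18005588,  2.04027149, -0.21027632])}
{'mtx': array([[474.09580627,   0.        , 314.00469795],
       [  0.        , 474.09580627, 238.23209613],
       [  0.        ,   0.        ,   1.        ]]), 'origin': array([-127.37996551,  707.95928952,  715.29970313]), 'orientation': array([-0.98783609,  2.2738407 , -1.23886328])}
{'mtx': array([[372.33485822,   0.        , 319.17463003],
       [  0.        , 372.33485822, 239.5483612 ],
       [  0.        ,   0.        ,   1.        ]]), 'mount': array([[ 1.22830675e-03, -9.60195168e-01, -2.79327283e-01,
         7.10402505e+01],
       [ 9.99998777e-01,  9.08925801e-04,  1.27291212e-03,
        -8.15351751e-01],
       [-9.68356297e-04, -2.79328505e-01,  9.60195110e-01,
        -1.43518180e+02],
       [ 0.00000000e+00,  0.00000000e+00,  0.00000000e+00,
         1.00000000e+00]])}
{'t': 0.1, 'joints': array([ 1.10199374,  0.39911861,  0.04503145,  1.53774173, -0.01872274,
        1.2069342 , -0.05072241]), 'joint_vel': array([ 0.00013392, -0.00191723, -0.00115166, -0.00168422,  0.00067466,
       -0.00054555,  0.00066192]), 'effort': array([ 4.19645221e-03, -4.76260257e+01,  1.37030125e+00, -2.54950619e+01,
        1.20265022e-02,  4.99769012e-03, -2.33723262e-05]), 'tcp_pos': array([ 234.75498215, -605.51033388,  230.37234813]), 'tcp_rot': array([-3.08631803e+00, -5.77395442e-01,  6.67166493e-04]), 'ft_force': array([-0.65364338, -0.31627537, -0.21631992]), 'moment': array([-0.03435475, -0.00865654,  0.04405991]), 'grasp_force': 0.0, 'gripper_width': 85.40004505564437}
```

View pics/top0.png

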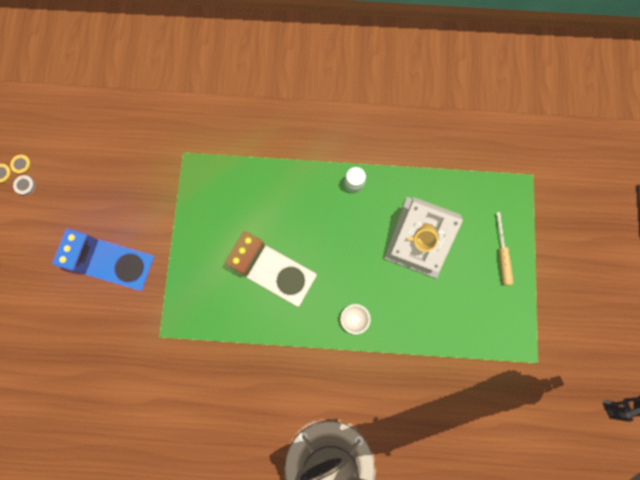

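View pics/side0.png

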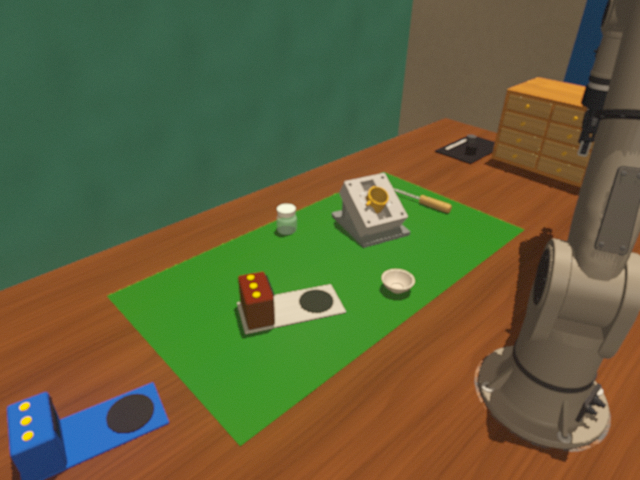

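The top view shows the die with the case around (425,238), the reader's pad at (291,281) and its red block at (245,253). The jar is at (356,180), the dish at (355,320) and the screwdriver at (505,250). I'll enlarge the die and the reader in both views.

Run:
```python
import cv2,numpy as np
t=cv2.imread("pics/top0.png");s=cv2.imread("pics/side0.png")
def c(im,x,y,w,h,k): return cv2.resize(im[y:y+h,x:x+w],None,fx=k,fy=k,interpolation=cv2.INTER_CUBIC)
a=np.hstack([c(t,375,190,100,100,4),c(t,220,220,100,100,4)])
b=np.hstack([c(s,325,165,100,50,4),c(s,235,270,100,50,4)])
cv2.imwrite("pics/crop0.png",np.vstack([a,b]))
```

```text
(no output)
```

View pics/crop0.png

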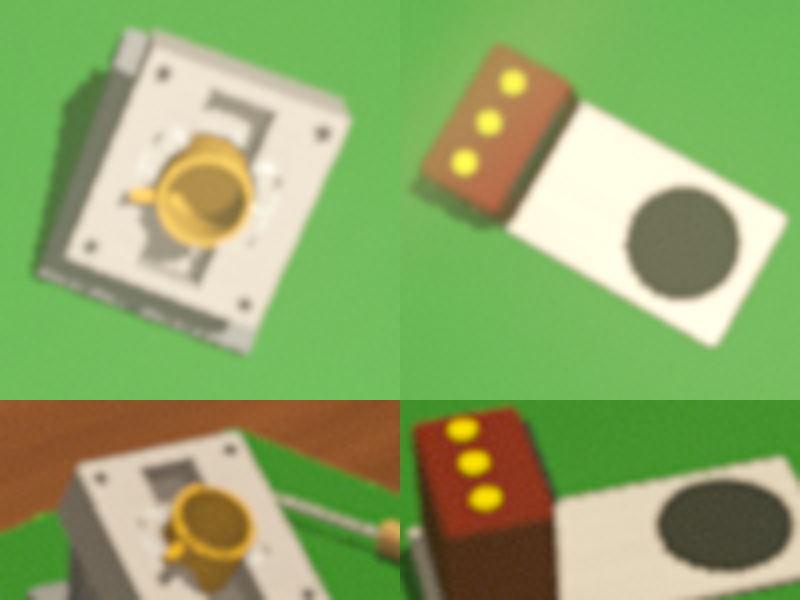

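The crops show the die face's screws, corners and the case's rim and stub from both views, plus the pad and base. I'll fit the die, case and reader from these.

```bash
cat > h.py <<'E'
import numpy as np,cv2
from scipy.spatial.transform import Rotation as R
from scipy.optimize import least_squares
from workcell import robot
def cam(n,st=None):
    p=robot.camera_params(n)
    if n!="wrist": return p["mtx"],R.from_rotvec(p["orientation"]).as_matrix(),np.array(p["origin"])
    Rt=R.from_rotvec(st["tcp_rot"]).as_matrix();M=p["mount"]
    return p["mtx"],Rt@M[:3,:3],Rt@M[:3,3]+st["tcp_pos"]
def proj(c,P):
    q=(np.atleast_2d(P)-c[2])@c[1]; q=q@c[0].T; return q[:,:2]/q[:,2:]
def ray(c,uv,z):
    uv=np.atleast_2d(uv); d=np.c_[uv,np.ones(len(uv))]@np.linalg.inv(c[0]).T@c[1].T
    return c[2]+d*((z-c[2][2])/d[:,2:])
def dieR(yaw): return R.from_euler("ZY",[yaw,-np.pi/6]).as_matrix()  # z leans to -x
def rel(st,pos,Rm):
    T=R.from_rotvec(st["tcp_rot"]); return (T.inv()*R.from_matrix(Rm)).as_rotvec(), T.inv().apply(np.array(pos)-st["tcp_pos"])/10
E
python3 - <<'E'
from h import *
np.set_printoptions(precision=2,suppress=True)
T=cam("top");S=cam("side")
tp=lambda a:np.array(a)/4+[374.6,189.6]
sp=lambda a:np.array(a)/4+[324.6,164.6]
cor=tp([(152,35),(350,110),(243,330),(65,258)]);scr=tp([(163,73),(322,132),(245,304),(90,245)])
ss=sp([(100,78),(230,50),(308,192)])
sg=np.array([(1,1),(1,-1),(-1,-1),(-1,1)])
def f(p,full=0):
    x,y,yaw,a,b,phi=p; D=dieR(yaw);o=np.array([x,y,99])
    L=lambda l:np.atleast_2d(l)@D.T+o
    s=np.c_[sg*[a,b],np.zeros(4)]
    e=[proj(T,L(np.c_[sg*[75,65],np.zeros(4)]))-cor,proj(T,L(s))-scr,proj(S,L(s[:3]))-ss]
    tip=[46*np.cos(phi),46*np.sin(phi),12]
    e+=[proj(T,L([0,0,22]))-tp([(203,199)]),proj(S,L([0,0,22]))-sp([(213,117)]),proj(T,L(tip))-tp([(129,195)]),proj(S,L(tip))-sp([(172,153)])]
    return np.vstack(e) if full else np.vstack(e).ravel()
r=least_squares(f,[550,-150,-.4,60,50,1.5],loss="soft_l1")
print("die",r.x);print(f(r.x,1))
rp=lambda a:np.array(a)/4+[219.6,219.6]
g=ray(T,rp([(283,243)]),13);print("pad top",g,"side",ray(S,np.array([(325,125)])/4+[234.6,269.6],13))
q=ray(T,rp([(180,100),(387,218),(314,347),(105,228)]),13)
print("base",q, [np.degrees(np.arctan2(*(v[:2][::-1]))) for v in (q[0]-q[1],q[3]-q[2],q[1]-q[2])],np.linalg.norm(q[1]-q[2]))
Dm=dieR(r.x[2]);o=np.array([r.x[0],r.x[1],99]);st=robot.observe()
for s in(1,-1):
    Rm=np.c_[np.cross(s*Dm[:,0],-Dm[:,2]),s*Dm[:,0],-Dm[:,2]]
    print(s,"TCP at die z=120:",rel(st,o+120*Dm[:,2],Rm),o+120*Dm[:,2],"toolx",Rm[:,0])
E
```

```text
die [ 587.21 -209.05   -0.31   61.49   52.99  -10.6 ]
[[-0.08  2.8 ]
 [-0.4   2.26]
 [ 2.56 -0.67]
 [-0.08 -0.58]
 [-0.37 -0.15]
 [-0.18 -0.07]
 [-0.27 -0.37]
 [-0.09 -0.24]
 [ 0.14 -0.34]
 [ 0.25 -0.35]
 [-0.06  0.07]
 [ 0.35 -0.05]
 [ 0.47 -0.15]
 [ 0.27  0.01]
 [-1.29  1.37]]
pad top [[462.53 132.35  13.  ]] side [[459.38 137.05  13.  ]]
base [[555.44 209.94  13.  ]
 [484.02  63.69  13.  ]
 [394.74 106.5   13.  ]
 [464.69 252.71  13.  ]] [np.float64(63.97307106044822), np.float64(64.43107374189323), np.float64(-25.618632016957402)] 99.0142709632218
1 TCP at die z=120: (array([-0.49,  0.23, -0.87]), array([ 42.51, -27.97,   2.79])) [ 529.98 -191.01  202.92] toolx [0.3  0.95 0.  ]
-1 TCP at die z=120: (array([0.28, 0.59, 2.18]), array([ 42.51, -27.97,   2.79])) [ 529.98 -191.01  202.92] toolx [-0.3  -0.95 -0.  ]
```

The screws fit to under 0.4 px, and the base measures 99 mm against the 100 mm given, so both poses are plausible. I'm moving to the hover pose over the die.

>>> servo_tool(
  moves=[
    [-0.1,0.05,-0.17,8,-5,0,0],
    [-0.2,0.1,-0.35,16,-10,0,0],
    [-0.3,0.15,-0.5,24,-16,0,0],
    [-0.4,0.2,-0.7,32,-22,1,0],
    [-0.49,0.23,-0.87,42.5,-28,2,0],
  ],
)

```text
t: 0.72
tcp_pos: [415.4, -349.0, 224.1]
tcp_rot: [2.256, 1.518, 0.398]
ft_force: [1.2, 0.3, 0.9]
gripper_width: 85.1
grasp_force: 0.0
```

>>> servo_tool(
  moves=[
    [0,0,0,0,0,0,0],
    [0,0,0,0,0,0,0],
    [0,0,0,0,0,0,0],
    [0,0,0,0,0,0,0],
    [0,0,0,0,0,0,0],
  ],
)

```text
t: 1.35
tcp_pos: [414.8, -351.8, 224.2]
tcp_rot: [2.264, 1.512, 0.397]
ft_force: [0.4, 0.5, -0.6]
gripper_width: 85.5
grasp_force: 0.0
```

```bash
cat >> h.py <<'E'
np.set_printoptions(precision=3,suppress=True)
o=np.array([587.2,-209.05,99]);Dm=dieR(-.31);Gm=np.c_[Dm[:,1],Dm[:,0],-Dm[:,2]]
E
python3 - <<'E'
from h import *
st=robot.observe();print(st["t"],st["tcp_pos"],st["joints"],rel(st,o+120*Dm[:,2],Gm))
E
```

```text
1.35 [ 414.811 -351.75   224.155] [ 0.987 -0.003 -0.253  2.141 -0.327  0.574  0.578] (array([-0.038,  0.021, -0.077]), array([19.22 ,  2.89 ,  4.335]))
```

>>> servo_tool(
  moves=[
    [-0.04,0.02,-0.08,6,1,1,0],
    [-0.04,0.02,-0.08,12,2,3,0],
    [-0.04,0.02,-0.08,17,2.5,4,0],
    [-0.04,0.02,-0.08,19.2,2.9,4.3,0],
    [-0.04,0.02,-0.08,19.2,2.9,4.3,0],
  ],
)

```text
t: 1.98
tcp_pos: [531.3, -187.8, 203.4]
tcp_rot: [2.163, 1.592, 0.426]
ft_force: [-0.1, -0.2, 0.3]
gripper_width: 85.1
grasp_force: 0.0
```

Run:
```python
from h import *
st=robot.observe();im=robot.get_image("wrist")[:,:,::-1]
cv2.imwrite("pics/w1.png",im)
print(st["t"],st["tcp_pos"],st["joints"],rel(st,o+120*Dm[:,2],Gm))
W=cam("wrist",st);L=lambda l:np.atleast_2d(l)@Dm.T+o
print("screws",proj(W,L([(61.5,53,0),(61.5,-53,0),(-61.5,-53,0),(-61.5,53,0)])),"rim",proj(W,L([0,0,22])),"tip",proj(W,L([46*np.cos(1.966),46*np.sin(1.966),12])))
```

```text
1.975 [ 531.257 -187.793  203.406] [ 0.748  0.03  -0.508  2.18   0.113  0.413 -0.148] (array([ 0.002, -0.002,  0.008]), array([-0.317, -0.047,  0.029]))
screws [[406.406 164.969]
 [396.302 303.575]
 [237.874 302.442]
 [230.047 163.373]] rim [[317.688 246.094]] tip [[291.937 181.318]]
```

View pics/w1.png

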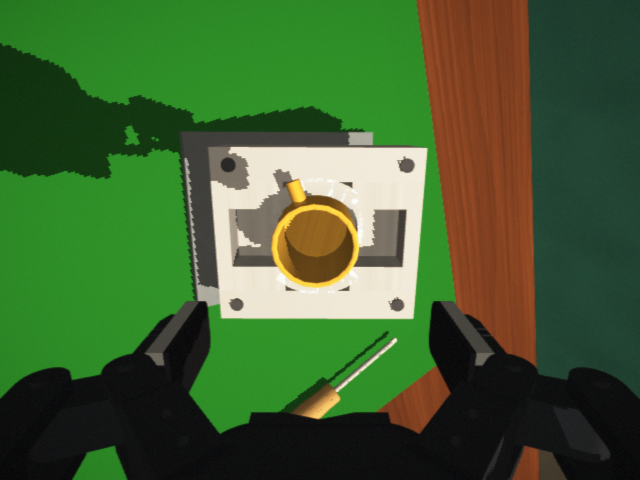

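The wrist view shows the screws at (407,165), (397,304), (236,304) and (228,165), the rim at (315,246) and the stub tip at (293,182). All are within about 2.5 px of the prediction, so I'm descending along the die axis.

>>> servo_tool(
  moves=[
    [0,0,0.01,-0.3,-0.05,2,0],
    [0,0,0.01,-0.3,-0.05,4,0],
    [0,0,0.01,-0.3,-0.05,6,0],
    [0,0,0.01,-0.3,-0.05,8,0],
    [0,0,0.01,-0.3,-0.05,8,0],
  ],
)

```text
t: 2.65
tcp_pos: [565.3, -206.8, 132.2]
tcp_rot: [2.179, 1.575, 0.423]
ft_force: [-1.1, 0.4, 0.5]
gripper_width: 84.9
grasp_force: 0.0
```

Run:
```python
from h import *
st=robot.observe();print(st["tcp_pos"],st["joints"],rel(st,o-28*Dm[:,2],Gm))
```

```text
[ 565.32  -206.782  132.189] [ 0.634  0.212 -0.407  2.173  0.426  0.273 -0.444] (array([-0.002,  0.002, -0.009]), array([0.468, 0.212, 6.749]))
```

>>> servo_tool(
  moves=[
    [0,0,-0.01,0.3,0.15,0,0],
    [0,0,-0.01,0.45,0.2,0.5,0],
    [0,0,-0.01,0.45,0.2,1.5,0],
    [0,0,-0.01,0.45,0.2,2.5,0],
    [0,0,-0.01,0.45,0.2,2.5,0],
  ],
)

```text
t: 3.28
tcp_pos: [581.7, -205.1, 113.0]
tcp_rot: [2.166, 1.587, 0.423]
ft_force: [-0.4, 0.2, 0.0]
gripper_width: 85.9
grasp_force: 0.0
```

Run:
```python
from h import *
st=robot.observe();print(st["tcp_pos"],st["joints"],rel(st,o-28*Dm[:,2],Gm))
```

```text
[ 581.707 -205.138  113.001] [ 0.575  0.266 -0.362  2.159  0.548  0.24  -0.558] (array([0.001, 0.001, 0.004]), array([-0.202, -0.15 ,  4.334]))
```

>>> servo_tool(
  moves=[
    [0,0,0,-0.15,-0.1,0.5,0],
    [0,0,0,-0.15,-0.1,1.2,0],
    [0,0,0,-0.15,-0.1,1.8,0],
    [0,0,0,-0.15,-0.1,2.2,0],
    [0,0,0,-0.15,-0.1,2.2,0],
  ],
)

```text
t: 3.9
tcp_pos: [591.0, -209.9, 94.0]
tcp_rot: [2.166, 1.586, 0.424]
ft_force: [-0.6, -0.6, 0.1]
gripper_width: 85.6
grasp_force: 0.0
```

Run:
```python
from h import *
st=robot.observe();print(st["tcp_pos"],st["joints"],rel(st,o-28*Dm[:,2],Gm))
```

```text
[ 591.028 -209.889   94.033] [ 0.639  0.324 -0.437  2.148  0.774  0.232 -0.765] (array([0.002, 0.001, 0.004]), array([-0.035, -0.094,  2.175]))
```

The arm is still tracking on the redundant joint, and the lateral error is under 1 mm. I'm going the rest of the way down.

>>> servo_tool(
  moves=[
    [0,0,0,0,-0.1,0.5,0],
    [0,0,0,0,-0.1,1.1,0],
    [0,0,0,0,-0.1,1.7,0],
    [0,0,0,0,-0.1,2.1,0],
    [0,0,0,0,-0.1,2.1,0],
  ],
)

```text
t: 4.53
tcp_pos: [600.2, -212.7, 75.0]
tcp_rot: [2.166, 1.586, 0.424]
ft_force: [-0.3, -0.0, -0.9]
gripper_width: 85.6
grasp_force: 0.0
```

Run:
```python
from h import *
st=robot.observe();print(st["tcp_pos"],st["joints"],rel(st,o-28*Dm[:,2],Gm))
```

```text
[ 600.162 -212.738   75.046] [ 0.666  0.378 -0.475  2.137  0.978  0.232 -0.953] (array([0.002, 0.001, 0.004]), array([-0.044,  0.031,  0.052]))
```

>>> servo_tool(
  moves=[
    [0,0,0,0,0,0,0.2],
    [0,0,0,0,0,0,0.3],
    [0,0,0,0,0,0,0.5],
    [0,0,0,0,0,0,0.7],
    [0,0,0,0,0,0,0.7],
  ],
  force=50,
)

```text
t: 5.15
tcp_pos: [599.5, -212.6, 75.0]
tcp_rot: [2.166, 1.587, 0.422]
ft_force: [-5.7, 1.7, 5.9]
gripper_width: 57.8
grasp_force: 53.2
```

>>> servo_tool(
  moves=[
    [0,0,0,0,0,0,0.8],
    [0,0,0,0,0,0,0.8],
    [0,0,0,0,0,0,0.8],
    [0,0,0,0,0,0,0.8],
    [0,0,0,0,0,0,0.8],
  ],
)

```text
t: 5.78
tcp_pos: [599.5, -212.6, 75.0]
tcp_rot: [2.166, 1.587, 0.422]
ft_force: [-5.4, 1.8, 5.6]
gripper_width: 57.8
grasp_force: 53.2
```

Gripped at 53 N. I'm lifting along the die axis.

>>> servo_tool(
  moves=[
    [0,0,0,0,0,-1,0.8],
    [0,0,0,0,0,-2,0.8],
    [0,0,0,0,0,-3,0.8],
    [0,0,0,0,0,-4,0.8],
    [0,0,0,0,0,-5,0.8],
  ],
)

```text
t: 6.4
tcp_pos: [575.4, -204.9, 117.7]
tcp_rot: [2.167, 1.587, 0.422]
ft_force: [0.0, -0.2, -2.7]
gripper_width: 57.9
grasp_force: 54.2
```

>>> servo_tool(
  moves=[
    [0,0,0,0,0,-1.5,0.8],
    [0,0,0,0,0,-3,0.8],
    [0,0,0,0,0,-4.5,0.8],
    [0,0,0,0,0,-6,0.8],
    [0,0,0,0,0,-6,0.8],
  ],
)

```text
t: 7.02
tcp_pos: [547.3, -196.2, 170.4]
tcp_rot: [2.166, 1.585, 0.423]
ft_force: [0.6, 0.1, -2.7]
gripper_width: 58.0
grasp_force: 54.3
```

Run:
```python
from h import *
st=robot.observe();print(st["t"],st["tcp_pos"],st["joints"],st["gripper_width"],st["grasp_force"],rel(st,o+82*Dm[:,2],Gm))
th=np.radians(41.5);c,s=np.cos(th),np.sin(th)
P=np.array([[c,s,0],[s,-c,0],[0,0,-1]])
print(rel(st,[461.5,134,160],P))
im=robot.get_image("wrist")[:,:,::-1];cv2.imwrite("pics/w2.png",im)
```

```text
7.025 [ 547.256 -196.154  170.445] [ 1.076  0.158 -0.881  2.174  0.458  0.372 -0.46 ] 58.045814212039204 54.2988202550805 (array([0.002, 0.002, 0.003]), array([-0.01 ,  0.063,  0.086]))
(array([ 0.514, -0.139,  0.527]), array([ 28.863, -16.208,  -8.3  ]))
```

View pics/w2.png

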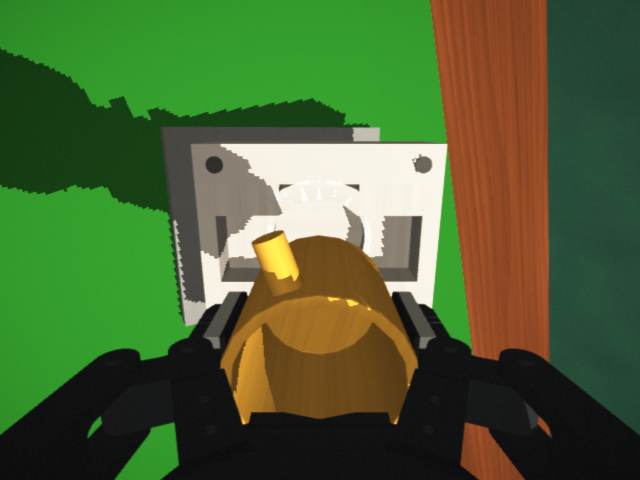

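The case is held clear of the die, with the stub tip near (270,240). I'm carrying it to the pad and turning it upright on the way.

>>> servo_tool(
  moves=[
    [0.04,-0.01,0.05,2,-1,-2,0.8],
    [0.14,-0.04,0.15,6,-3.5,-3.5,0.8],
    [0.24,-0.07,0.25,10,-6,-5,0.8],
    [0.34,-0.09,0.35,14,-8,-6,0.8],
    [0.42,-0.11,0.43,18,-10,-6.5,0.8],
  ],
)

```text
t: 7.7
tcp_pos: [489.1, 13.1, 175.8]
tcp_rot: [2.811, 1.221, 0.09]
ft_force: [0.4, 0.4, -2.8]
gripper_width: 58.0
grasp_force: 54.6
```

```bash
cat >> h.py <<'E'
def place(z,deg=41.5,xy=(461.5,134)):
    c,s=np.cos(np.radians(deg)),np.sin(np.radians(deg))
    st=robot.observe();P=np.array([[c,s,0],[s,-c,0],[0,0,-1]])
    print(st["t"],st["tcp_pos"],st["joints"],st["gripper_width"],st["grasp_force"],st["ft_force"],*rel(st,[*xy,z],P))
E
python3 -c "
from h import *
place(120)"
```

```text
7.7 [489.125  13.06  175.759] [ 0.745  0.212 -1.     2.017  0.297  0.957 -1.154] 58.016014769267166 54.5558159164284 [ 0.429  0.429 -2.763] [ 0.091 -0.029  0.095] [  6.829 -10.751   4.771]
```

>>> servo_tool(
  moves=[
    [0.04,-0.01,0.04,2,-3.5,1,0.8],
    [0.09,-0.03,0.09,4,-6.5,2,0.8],
    [0.09,-0.03,0.09,6,-9.5,3,0.8],
    [0.09,-0.03,0.09,6.8,-10.7,4,0.8],
    [0.09,-0.03,0.09,6.8,-10.7,4.5,0.8],
  ],
)

```text
t: 8.32
tcp_pos: [460.1, 133.2, 121.5]
tcp_rot: [2.93, 1.129, -0.003]
ft_force: [0.5, -0.5, -2.1]
gripper_width: 58.0
grasp_force: 54.5
```

Run:
```python
from h import *
place(80)
st=robot.observe();im=robot.get_image("wrist")[:,:,::-1]
W=cam("wrist",st);T=R.from_rotvec(st["tcp_rot"])
tip=T.apply([46*.922,-46*.386,-40])+st["tcp_pos"]
print("pred tip",proj(W,tip),"pad centre",proj(W,[461.5,134,13]),"pad ring -x", ray(W,[[0,0]],13))
cv2.imwrite("pics/w3.png",im)
```

```text
8.325 [460.057 133.245 121.5  ] [ 0.469  0.347 -0.989  2.034  0.361  0.945 -1.545] 58.013622710122625 54.5243871853927 [ 0.546 -0.477 -2.065] [0.001 0.002 0.011] [0.167 0.035 4.15 ]
pred tip [[259.721 235.351]] pad centre [[320.134 234.2  ]] pad ring -x [[440.756 371.184  13.   ]]
```

View pics/w3.png

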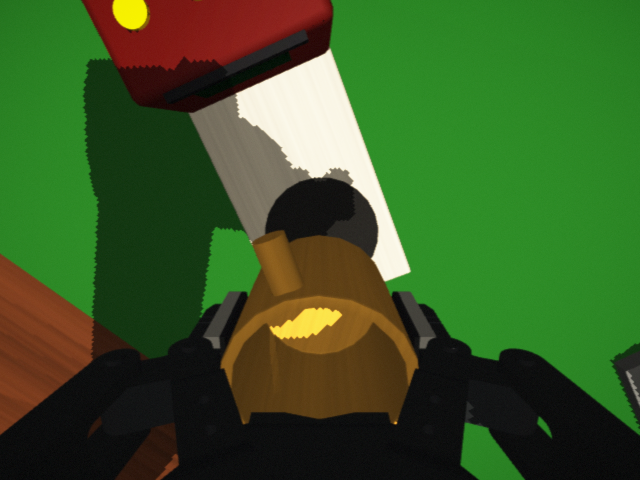

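The stub tip's end is at (270,239), about 4° off the prediction. The pad's edges are at (265,232) and (378,240), with its top at (321,177). I'm checking the pad centre before lowering.

Run:
```python
from h import *
st=robot.observe();W=cam("wrist",st)
q=ray(W,[(265.5,230),(378,240),(321,177),(283,189),(360,190)],13)[:,:2]
r=least_squares(lambda c:np.hypot(*(q-c).T)-40,[461,134]);print(r.x,r.fun)
e=ray(W,[(190,115),(249,243),(331,52),(410,270)],13)[:,:2]
for a,b in((0,1),(2,3)): print(np.degrees(np.arctan2(*(e[a]-e[b])[::-1])))
T=R.from_rotvec(st["tcp_rot"])
r2=least_squares(lambda p:(proj(W,T.apply([46*np.cos(p[0]),-46*np.sin(p[0]),p[1]])+st["tcp_pos"])-[270,239]).ravel(),[.39,-40]);print(np.degrees(r2.x[0]),r2.x,r2.fun)
place(40,44)
```

```text
[462.784 132.038] [-0.597 -0.074 -0.662  0.866  0.038]
63.267280844258295
64.30579870852135
17.18899167461051 [  0.3   -49.064] [0. 0.]
8.375 [460.191 131.832 121.209] [ 0.471  0.347 -0.988  2.034  0.361  0.945 -1.545] 57.69255293838549 54.530571257946576 [ 0.399 -1.293 -3.394] [ 0.002  0.003 -0.034] [ 0.269 -0.087  8.12 ]
```

The pad centre is confirmed at about (462.6,132.2) from both views. I'm lowering in stages with a small yaw trim.

>>> servo_tool(
  moves=[
    [0,0,-0.02,0.15,0.05,2,0.8],
    [0,0,-0.05,0.2,0.1,4,0.8],
    [0,0,-0.05,0.2,0.1,6,0.8],
    [0,0,-0.05,0.2,0.1,7.5,0.8],
    [0,0,-0.05,0.2,0.1,8.2,0.8],
  ],
)

```text
t: 9.0
tcp_pos: [462.8, 131.7, 39.9]
tcp_rot: [2.902, 1.195, -0.002]
ft_force: [-0.1, 0.3, -2.4]
gripper_width: 58.0
grasp_force: 54.6
```

```bash
python3 -c "
from h import *
place(25,45,(462.6,132.3))"
```

```text
9.0 [462.811 131.669  39.898] [ 0.37   0.483 -0.893  2.092  0.529  0.807 -1.638] 57.996471723684586 54.58340790703005 [-0.104  0.29  -2.374] [ 0.002  0.003 -0.004] [ 0.033 -0.063  1.49 ]
```

>>> servo_tool(
  moves=[
    [0.002,0.003,0,0,0,0.4,0.8],
    [0.002,0.003,0,0,0,0.8,0.8],
    [0.002,0.003,0,0,0,1.1,0.8],
    [0.002,0.003,0,0,0,1.2,0.8],
    [0.002,0.003,0,0,0,1.3,0.8],
  ],
)

```text
t: 9.62
tcp_pos: [462.9, 132.5, 27.8]
tcp_rot: [-2.904, -1.198, -0.003]
ft_force: [0.5, -0.3, -2.6]
gripper_width: 58.0
grasp_force: 54.6
```

Run:
```python
from h import *
place(25,45,(462.6,132.3))
s=robot.get_image("side")[240:340,225:385,::-1];cv2.imwrite("pics/s1.png",cv2.resize(s,None,fx=5,fy=5,interpolation=cv2.INTER_CUBIC))
```

```text
9.625 [462.889 132.544  27.765] [ 0.356  0.502 -0.877  2.1    0.553  0.782 -1.656] 58.01833974584222 54.58217913715998 [ 0.496 -0.331 -2.619] [ 0.    -0.002 -0.003] [-0.038 -0.003  0.276]
```

View pics/s1.png

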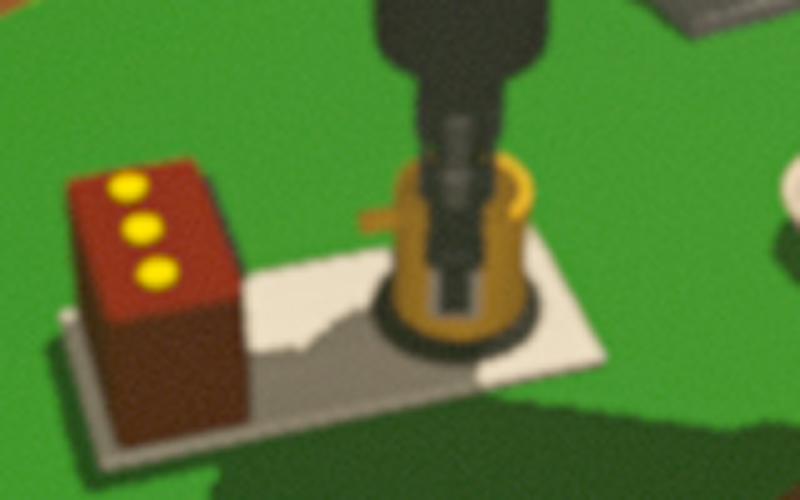

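The case is centred and upright just above the pad, which spans roughly (375–540, 260–360) in the crop, and the stub points towards the reader. I'm lowering by small steps until it touches.

>>> servo_tool(
  moves=[
    [0,0,0,0,0,0.07,0.8],
    [0,0,0,0,0,0.14,0.8],
    [0,0,0,0,0,0.2,0.8],
    [0,0,0,0,0,0.25,0.8],
    [0,0,0,0,0,0.25,0.8],
  ],
)

```text
t: 10.3
tcp_pos: [462.8, 132.5, 25.4]
tcp_rot: [2.904, 1.198, 0.002]
ft_force: [-0.7, -0.9, 1.3]
gripper_width: 57.8
grasp_force: 54.9
```

>>> servo_tool(
  moves=[
    [0,0,0,0,0,0.02,0.8],
    [0,0,0,0,0,0.05,0.8],
    [0,0,0,0,0,0.07,0.8],
    [0,0,0,0,0,0.07,0.8],
    [0,0,0,0,0,0.07,0.8],
  ],
)

```text
t: 10.92
tcp_pos: [462.8, 132.6, 25.4]
tcp_rot: [2.903, 1.198, 0.002]
ft_force: [-3.5, -1.4, 10.4]
gripper_width: 57.8
grasp_force: 55.9
```

The force rose from −2.6 N to +10 N with no further travel, so the case is firmly on the pad. I'm releasing it slowly.

>>> servo_tool(
  moves=[
    [0,0,0,0,0,0,0.27],
    [0,0,0,0,0,0,0.22],
    [0,0,0,0,0,0,0.15],
    [0,0,0,0,0,0,0.05],
    [0,0,0,0,0,0,0],
  ],
  force=20,
)

```text
t: 11.55
tcp_pos: [462.7, 132.5, 24.4]
tcp_rot: [-2.904, -1.198, -0.002]
ft_force: [0.4, -0.2, -0.8]
gripper_width: 85.3
grasp_force: 0.0
```

>>> servo_tool(
  moves=[
    [0,0,0,0,0,0,0],
    [0,0,0,0,0,0,0],
    [0,0,0,0,0,-0.5,0],
    [0,0,0,0,0,-1.5,0],
    [0,0,0,0,0,-3,0],
  ],
)

```text
t: 12.18
tcp_pos: [462.6, 132.5, 55.3]
tcp_rot: [-2.904, -1.198, -0.002]
ft_force: [-0.2, 0.4, -0.7]
gripper_width: 85.2
grasp_force: 0.0
```

>>> servo_tool(
  moves=[
    [0,0,0,0,0,-2,0],
    [0,0,0,0,0,-5,0],
    [0,0,0,0,0,-8,0],
    [0,0,0,0,0,-12,0],
    [0,0,0,0,0,-12,0],
  ],
)

```text
t: 12.8
tcp_pos: [464.8, 133.6, 178.1]
tcp_rot: [2.902, 1.197, 0.013]
ft_force: [-0.1, 0.2, -0.2]
gripper_width: 85.4
grasp_force: 0.0
```

Run:
```python
from h import *
st=robot.observe();a=robot.get_image("wrist")[:,:,::-1]
s=robot.get_image("side")[230:340,225:385,::-1]
cv2.imwrite("pics/end.png",np.hstack([cv2.resize(a,(440,330)),cv2.resize(s,(360,330),interpolation=2)[:330]]))
print(st["t"],st["tcp_pos"]);W=cam("wrist",st)
x=np.array([np.cos(np.radians(64.2)),np.sin(np.radians(64.2)),0]);c=np.array([462.6,132.2,13])
print("pred rim,tip (crop px)",proj(W,[c+[0,0,62],c+46*x+[0,0,52]])*440/640)
```

```text
12.8 [464.804 133.562 178.124]
pred rim,tip (crop px) [[218.734 167.305]
 [203.426 122.742]]
```

View pics/end.png

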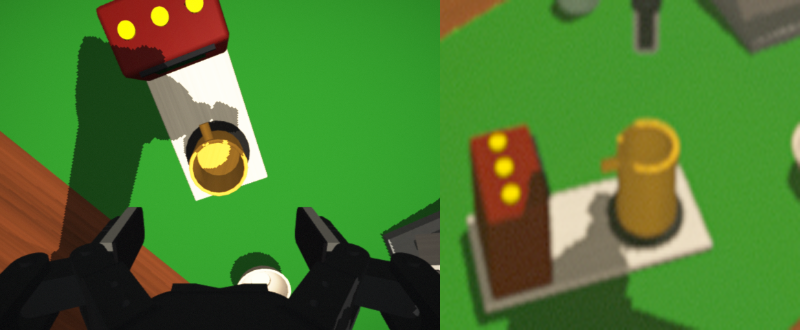

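The rim centre at about (218,167) and the stub tip at about (204,123) match the prediction, and the case stands upright, centred and clear of the gripper.

```bash
python3 -c "
from workcell import robot
print(robot.hand_in())"
```

```text
the job is handed in; nothing more can be done
None
```

The clock case stands upright, open end up, in the middle of the reader's pad with its stub pointing at the window. By the final pictures it is within a few millimetres and degrees, the jar, dish and screwdriver were not touched, and the job was handed in at about 13 s; no verdict came back.

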